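# Rock a tube rotator's disc to check its bearing for play

## Task

Check the bearing of the tube rotator with the blue disc: rock its disc on the axle, top of the rim first away from the motor housing behind it and then towards the housing, all the way to the stop each time with a moment's pause there. Do this twice, then let go so that the disc springs back upright, and do not rock the disc of the other rotator, the orange one.

Things in the scene. Friction and masses are not known exactly. Their poses are not given: they have to be found in the camera images.
- rotator_blue: Tube rotator with the blue disc, fixed: upright disc 152 mm across on a level axle 90 mm high, white motor housing (110 mm wide, 116 mm high) from 36 to 112 mm behind it. Origin: on the bench under the disc's centre. x: along the axle, from disc to housing; y: level, direction of the rocking axis, which passes through the disc's centre; z up. Service heads hang over the bench, 0.7 m up: stay low.
- blue_rim (a point): Highest point of the blue rim, where to take it: centre of the round rim bead (12 mm thick), 70 mm above the disc's centre and 160 mm above the bench when upright. Moves with the rocking; axes then tilted, else as the rotator's. Inside the bead is a 5 mm web, plain down to 20 mm below this point, then tube clips. The disc can also spin on its axle, with slight friction; that does not matter nor move this point.
- blue_tilt (a joint): Rocking of the blue disc on its axle, rad: 0 upright, positive: top of the rim away from the housing, negative: towards it. Stops at +0.28 and -0.28 (rim 19 mm to that side). Springs back to 0 when let go; about 3 N at the rim holds it at a stop.
- orange_tilt (a joint): Rocking of the disc of the other rotator, rad, same sense and stops. That rotator is alike but with an orange disc; it stands to the left or right of the blue one, their axles 230 to 410 mm apart. To be left alone.

How it is judged:
On the way, in this order (a step that is already met when the one before it is completed fails the run):
1. blue disc rocked away from its housing (beyond 0.18 rad) (value of joint blue_tilt above 0.18 rad), for 0.2 s.
2. blue disc rocked towards its housing (beyond -0.18 rad) (value of joint blue_tilt below -0.18 rad), for 0.2 s.
3. blue disc rocked away from its housing a second time (value of joint blue_tilt above 0.18 rad), for 0.2 s.
4. blue disc rocked towards its housing a second time (value of joint blue_tilt below -0.18 rad), for 0.2 s.
At the end, for the whole second after the job is handed in: The blue disc is back upright on its axle (within 0.08 rad) and at rest, and the orange disc stands upright too (within 0.08 rad) (value of joint blue_tilt between -0.08 and 0.08 rad and velocity of joint blue_tilt between -0.1 and 0.1 rad/s and value of joint orange_tilt between -0.08 and 0.08 rad); the robot touches nothing.
It fails at once if the orange disc is rocked (more than 0.1 rad either way) (value of joint orange_tilt above 0.1 rad or value of joint orange_tilt below -0.1 rad).
It also fails if it takes over 45 s, if anything falls off the work surface, if the arm or the gripper's body presses on something with over 40 N, if the wrist force passes 120 N, or if a joint passes its speed limit or range.

## Robot

A 6-joint arm with a two-finger parallel gripper is mounted at the origin on a cart in front of the work surface, level with it; the furniture and walls round the work are solid. World frame = base frame: x ahead of the robot, y to its left, z up, the work surface at z = 0. Lengths are in m, angles in rad, forces in N, time in s.
With the tool pointing down it reaches from about 0.275 to 0.775 m from the base axis. Payload 14.6 kg.
Tool frame: the origin (TCP) lies at the very end of the fingers, on their centre line; the grasp point (between the pads) lies hold_point_z behind it (hold_point_z is the distance from the TCP to the grasp point, in m); z points along the fingers, y is the line along which they close (so a half turn about z gives the same grasp; the last joint's range is limited). The gripper opens to 85 mm and grips with 20 to 120 N. Pads are 22 mm wide; open, the fingers measure 114 mm over their backs; the gripper's body (76 mm by 85 mm) begins 54 mm behind the grasp point. The pads swing forward as they close: fully open they stand 13 mm farther back than shut.
Start: joints at [-1.256, 0.263, -0.048, 1.259, 0, 1.415], TCP at [0.238, -0.468, 0.231] pointing down, gripper open.
Joint ranges: [-2.65, 2.65], [-0.89, 1.7], [-1.18, 1.37], [-2.13, 2.11], [-1.35, 1.29], [-3.14, 3.14]. Speed limits (rad/s): [1.89, 1.89, 2.57, 2.79, 3.14, 3.14].

## Interface

Orientations are given as [roll, pitch, yaw] about the fixed x, y, z axes, in that order (R = Rz(yaw) Ry(pitch) Rx(roll)).
In Python, from rig import * gives the robot as it stands. The module is installed in compiled form; this text tells all that it offers.
- The arm moves only by the tool carry_out, never from a script. Its argument "increments" is a list of rows, each an object of numbers: "gripper": the closure, from -1 (fully open) to 1 (shut); "tx", "ty", "tz": the shift along the tool's x, y, z scaled (see below); "turn": the turn about the tool's z scaled (see below). A call has 1 to 20 rows; each row shifts and turns the commanded pose from where the row before left it, along the tool's axes as they then stand; what a row does not reach is not made up. The controller multiplies each number of a shift by 0.025 m and each number of a turn by 60 degrees. A row lasts 1/12 s, in which the tool goes at most 41.7 mm and 7.16 degrees, less where a joint would pass 70% of its speed; a pose out of reach is approached as far as the arm can. A call with a number of a shift or a turn outside -1 to 1 is refused whole. A call with a gripper value outside its range is refused whole. The fingers move at their own pace and stop on an object; the grip force is fixed at half the most. Time passes only in rows, so rows that do not move let the fingers close. It gives the time, the measured TCP pose, the force, the opening and the grip force at its end, in the units of the state.
- get_state(): the state, without advancing time (a new reading comes with each control period).
- read_camera(name): name is "scene" or "top" or "wrist"; returns (picture, depth): 384x512x3 uint8, red, green, blue; 384x512 float32, m along the optical axis (not along the pixel's ray), 0 where there is no reading.
- camera_info(name): a dict with "fx", "fy", "cx", "cy" (pixels), "D" ([k1, k2, p1, p2, k3] as OpenCV has them; the pictures are not rectified), "rvec" (rotation vector, rad) and "tvec" (3), from world to camera coordinates, as OpenCV has them. Camera axes: x right, y down, z forward; pixel columns grow to the right and rows downward; lengths in m; the calibration is good to about 2 mm. A picture is of the moment at which its call begins: read the wrist's pose just before it. camera_info takes no time and is no camera call; for the wrist camera it gives the pose at the moment of the call.
- close_job(): hands the job in; it is judged then, once.
The state is a dict: "time": time; "q": joint angles; "joint_vel": joint speeds; "tau": joint torques, N m; "tcp_pos": TCP position; "ee_rot": TCP orientation; "contact_force": force on the tool from outside, world axes, zero at the start; "ft_torque": the same for the moment, N m; "gripper_width": finger opening in m; "grip_force": force on a finger pad.
Only numpy, scipy, OpenCV 4.12 (cv2) and the standard library are available. Lean on these libraries where they do the work, as an engineer would, in place of code of your own. Each camera call takes 0.05 s, during which the arm holds its last target. There are 200 camera calls.

## Working session

There is one attempt and no reset: what is moved stays moved. The work goes in short steps, Python scripts to look and compute and a tool call to move; the robot and the scene stay as the last step left them, time stands still between calls to the robot, and variables do not carry over. Pictures are saved under pics/ and viewed, at most 10 in all, crops included, and the job is handed in when it is done.

Besides the shell and the picture viewer there is one more tool, called after "Request:" by a JSON object that holds its "name" and its "arguments". carry_out: Moves the arm, as the interface text tells. Shifts and turns lie within -1 to 1; 1 stands for 0.025 m of shift or 60 degrees of turn. Its arguments: {"type":"object","properties":{"increments":{"type":"array","items":{"type":"object","properties":{"gripper":{"type":"number"},"tx":{"type":"number","minimum":-1,"maximum":1},"ty":{"type":"number","minimum":-1,"maximum":1},"tz":{"type":"number","minimum":-1,"maximum":1},"turn":{"type":"number","minimum":-1,"maximum":1}}}}},"required":["increments"]}

```bash
mkdir -p pics; cat > h.py <<'E'
from rig import *
import numpy as np, cv2
def snap(n,f):
    ci=camera_info(n); p,d=read_camera(n); cv2.imwrite(f'pics/{f}.png',p[:,:,::-1]); np.savez(f'pics/{f}.npz',d=d,p=p,**{k:np.array(v) for k,v in ci.items()})
def world(f,uv):
    z=np.load(f'pics/{f}.npz'); K=np.array([[z['fx'],0,z['cx']],[0,z['fy'],z['cy']],[0,0,1]],float)
    uv=np.array(uv,float).reshape(-1,2)
    n=cv2.undistortPoints(uv.reshape(-1,1,2),K,z['D'].astype(float)).reshape(-1,2)
    d=z['d'][uv[:,1].astype(int),uv[:,0].astype(int)]
    R=cv2.Rodrigues(z['rvec'].astype(float))[0]
    P=np.c_[n*d[:,None],d]
    return (P-z['tvec'].reshape(1,3))@R
E
python3 - <<'E'
from h import *
snap('scene','s1'); snap('top','t1')
s=get_state(); print(s)
a=cv2.imread('pics/s1.png');b=cv2.imread('pics/t1.png')
cv2.imwrite('pics/st1.png',cv2.resize(np.vstack([a,b]),None,fx=.78,fy=.78))
E
```

```text
{'time': 0.1, 'q': array([-1.25627977e+00,  2.63454814e-01, -4.88612321e-02,  1.25934483e+00,
        3.37282620e-06,  1.41549088e+00]), 'joint_vel': array([ 0.00078393, -0.00013033,  0.0023002 ,  0.00083494,  0.00077587,
       -0.00137166]), 'tau': array([ 3.56274017e-03, -6.38573098e+01,  3.85064614e+01,  9.96353250e-03,
       -3.14321983e-05,  2.47434116e-05]), 'tcp_pos': array([ 0.23760677, -0.46790716,  0.23088817]), 'ee_rot': array([-3.14073903e+00, -1.37062443e-04,  4.69821947e-01]), 'contact_force': array([-0.56807261,  0.19005674, -0.51406124]), 'ft_torque': array([ 0.01447054, -0.05339453, -0.00404787]), 'grip_force': 0.0, 'gripper_width': 0.08540115586380595}
```

View pics/st1.png

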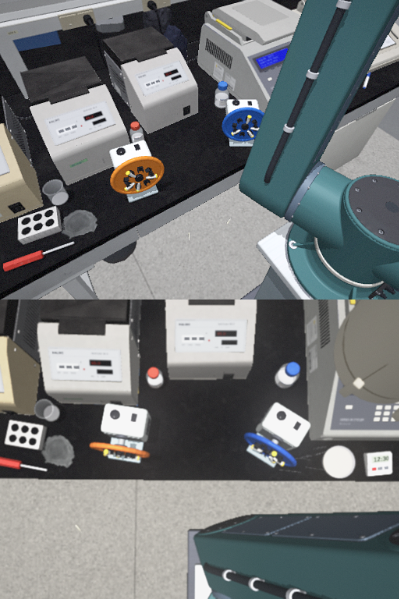

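The stacked picture shows the blue disc at about top pixel (346,193), right of the orange one at (152,193). The blue housing is behind it, up and to the right. Next I'll get 3D positions from the blue mask.

```bash
python3 - <<'E'
from h import *
def pts(f,col):
    z=np.load(f'pics/{f}.npz'); hsv=cv2.cvtColor(z['p'],cv2.COLOR_RGB2HSV)
    lo,hi=((105,150,60),(125,255,255)) if col=='b' else ((8,150,100),(20,255,255))
    m=cv2.inRange(hsv,lo,hi); n,l,st,c=cv2.connectedComponentsWithStats(cv2.dilate(m,np.ones((3,3))))
    for i in range(1,n):
        if st[i,4]<150: continue
        v,u=np.nonzero((l==i)&(m>0)&(z['d']>0)); P=world(f,np.c_[u,v])
        top=P[P[:,2]>np.percentile(P[:,2],97)]
        w=P[P[:,2]>0.02]
        cc=np.median(w,0); U,S,V=np.linalg.svd(w-cc,full_matrices=False)
        print(f,col,c[i].round(),len(w),'min',P.min(0).round(3),'max',P.max(0).round(3),'top',top.mean(0).round(3),'normal',V[2].round(3))
for f in('s1','t1'):
    for c in 'bo': pts(f,c)
# housing top from top cam
z=np.load('pics/t1.npz');hsv=cv2.cvtColor(z['p'],cv2.COLOR_RGB2HSV)
print(world('t1',[(346,182),(370,140),(350,145),(390,150),(360,166)]).round(3))
cv2.imwrite('pics/t1c.png',cv2.resize(cv2.imread('pics/t1.png')[110:215,290:420],None,fx=6,fy=5.7,interpolation=3))
E
```

```text
s1 b [44. 51.] 90 min [1.459 0.309 0.002] max [1.571 0.507 0.069] top [1.469 0.338 0.066] normal [ 0.965 -0.101  0.241]
s1 b [349.  75.] 520 min [ 0.275 -0.362  0.161] max [0.64  0.081 0.463] top [ 0.59  -0.248  0.219] normal [-0.602 -0.019 -0.798]
s1 b [285. 110.] 120 min [ 0.649 -0.16   0.   ] max [ 0.793 -0.07   0.105] top [ 0.67  -0.086  0.104] normal [-0.213  0.195  0.958]
s1 b [310. 158.] 1325 min [ 0.258 -0.073 -0.001] max [0.6   0.131 0.349] top [ 0.42  -0.001  0.192] normal [-0.858  0.489 -0.155]
s1 o [175. 223.] 1794 min [ 0.429  0.249 -0.002] max [0.583 0.428 0.167] top [0.45  0.355 0.165] normal [ 0.989 -0.149 -0.004]
t1 b [375.  88.] 200 min [ 0.652 -0.138 -0.003] max [ 0.712 -0.072  0.107] top [ 0.666 -0.088  0.106] normal [ 0.023 -0.055 -0.998]
t1 b [346. 187.] 437 min [ 0.418 -0.084  0.044] max [0.497 0.037 0.168] top [ 0.457 -0.029  0.167] normal [-0.854  0.52   0.014]
t1 o [151. 191.] 489 min [ 0.437  0.28  -0.003] max [0.484 0.455 0.168] top [0.455 0.359 0.166] normal [-0.988  0.152  0.022]
[[ 0.469 -0.013  0.164]
 [ 0.584 -0.104 -0.001]
 [ 0.549 -0.033  0.114]
 [ 0.563 -0.15  -0.003]
 [ 0.508 -0.053  0.112]]
```

View pics/t1c.png

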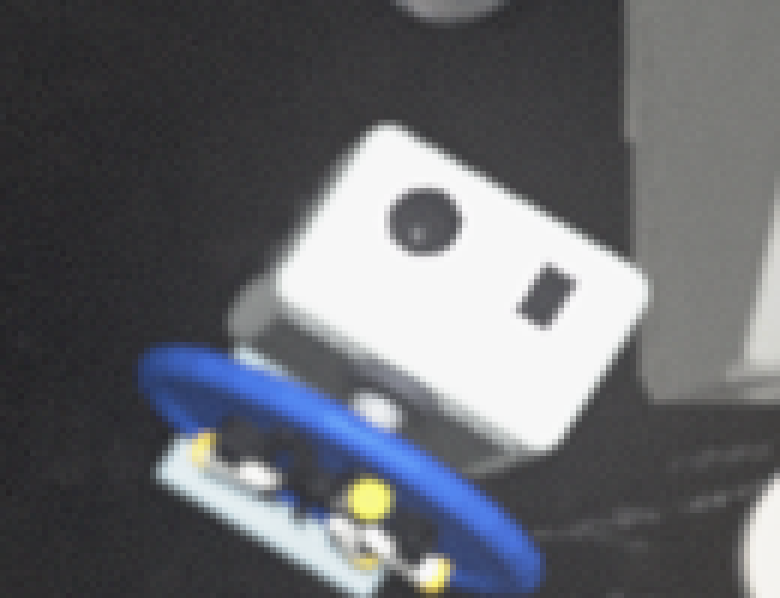

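Request:
{"name": "carry_out", "arguments": {"increments": [{"turn":-0.088,"tz":-0.2,"gripper":-1},{"turn":-0.088,"tz":-0.2,"gripper":-1},{"turn":-0.088,"tz":-0.2,"gripper":-1},{"turn":-0.088,"tz":-0.2,"gripper":-1},{"turn":-0.088,"tz":-0.2,"gripper":-1},{"turn":-0.088,"tz":-0.2,"gripper":-1},{"tx":0.9,"ty":-0.27,"gripper":-1},{"tx":0.9,"ty":-0.27,"gripper":-1},{"tx":0.9,"ty":-0.27,"gripper":-1},{"tx":0.9,"ty":-0.27,"gripper":-1},{"tx":0.9,"ty":-0.27,"gripper":-1},{"tx":0.9,"ty":-0.27,"gripper":-1},{"tx":0.9,"ty":-0.27,"gripper":-1},{"tx":0.9,"ty":-0.27,"gripper":-1},{"tx":0.9,"ty":-0.27,"gripper":-1},{"tx":0.9,"ty":-0.27,"gripper":-1},{"tx":0.9,"ty":-0.27,"gripper":-1},{"tx":0.9,"ty":-0.27,"gripper":-1},{"tx":0.9,"ty":-0.27,"gripper":-1},{"tx":0.9,"ty":-0.27,"gripper":-1}]}}

```text
validation failed for argument at $.in...
```

Request:
{"name": "carry_out", "arguments": {"increments": [{"tx":0.0,"ty":0.0,"tz":-0.2,"turn":-0.088,"gripper":-1.0},{"tx":0.0,"ty":0.0,"tz":-0.2,"turn":-0.088,"gripper":-1.0}]}}

```text
time: 0.27
tcp_pos: [0.2376, -0.4678, 0.2409]
ee_rot: [-3.14, -0.0, 0.658]
contact_force: [-0.3, 0.0, -0.0]
gripper_width: 0.0853
grip_force: 0.0
```

All five keys seem to be required in each row. I'll carry on that way.

Request:
{"name": "carry_out", "arguments": {"increments": [{"tx":0,"ty":0,"tz":-0.2,"turn":-0.088,"gripper":-1},{"tx":0,"ty":0,"tz":-0.2,"turn":-0.088,"gripper":-1},{"tx":0,"ty":0,"tz":-0.2,"turn":-0.088,"gripper":-1},{"tx":0,"ty":0,"tz":-0.2,"turn":-0.088,"gripper":-1},{"tx":0.9,"ty":-0.27,"tz":0,"turn":0,"gripper":-1},{"tx":0.9,"ty":-0.27,"tz":0,"turn":0,"gripper":-1},{"tx":0.9,"ty":-0.27,"tz":0,"turn":0,"gripper":-1},{"tx":0.9,"ty":-0.27,"tz":0,"turn":0,"gripper":-1},{"tx":0.9,"ty":-0.27,"tz":0,"turn":0,"gripper":-1},{"tx":0.9,"ty":-0.27,"tz":0,"turn":0,"gripper":-1},{"tx":0.9,"ty":-0.27,"tz":0,"turn":0,"gripper":-1},{"tx":0.9,"ty":-0.27,"tz":0,"turn":0,"gripper":-1},{"tx":0.9,"ty":-0.27,"tz":0,"turn":0,"gripper":-1},{"tx":0.9,"ty":-0.27,"tz":0,"turn":0,"gripper":-1},{"tx":0.9,"ty":-0.27,"tz":0,"turn":0,"gripper":-1},{"tx":0.9,"ty":-0.27,"tz":0,"turn":0,"gripper":-1},{"tx":0.9,"ty":-0.27,"tz":0,"turn":0,"gripper":-1},{"tx":0.9,"ty":-0.27,"tz":0,"turn":0,"gripper":-1}]}}

```text
time: 1.77
tcp_pos: [0.3211, -0.1488, 0.2612]
ee_rot: [-3.141, -0.0, 1.022]
contact_force: [0.3, -0.5, -0.3]
gripper_width: 0.0854
grip_force: 0.0
```

Request:
{"name": "carry_out", "arguments": {"increments": [{"tx":0.69,"ty":0.215,"tz":0,"turn":0,"gripper":-1},{"tx":0.69,"ty":0.215,"tz":0,"turn":0,"gripper":-1},{"tx":0.69,"ty":0.215,"tz":0,"turn":0,"gripper":-1},{"tx":0.69,"ty":0.215,"tz":0,"turn":0,"gripper":-1},{"tx":0.69,"ty":0.215,"tz":0,"turn":0,"gripper":-1},{"tx":0.69,"ty":0.215,"tz":0,"turn":0,"gripper":-1},{"tx":0.69,"ty":0.215,"tz":0,"turn":0,"gripper":-1},{"tx":0.69,"ty":0.215,"tz":0,"turn":0,"gripper":-1},{"tx":0.69,"ty":0.215,"tz":0,"turn":0,"gripper":-1},{"tx":0.69,"ty":0.215,"tz":0,"turn":0,"gripper":-1},{"tx":0,"ty":0,"tz":0,"turn":0,"gripper":-1},{"tx":0,"ty":0,"tz":0,"turn":0,"gripper":-1}]}}

```text
time: 2.77
tcp_pos: [0.457, -0.0304, 0.2608]
ee_rot: [-3.141, 0.0, 1.024]
contact_force: [-0.4, 1.4, -0.2]
gripper_width: 0.0858
grip_force: 0.0
```

```bash
python3 - <<'E'
from h import *
s=get_state(); print(s['tcp_pos'],s['ee_rot'],s['q'])
snap('wrist','w1')
z=np.load('pics/w1.npz'); hsv=cv2.cvtColor(z['p'],cv2.COLOR_RGB2HSV)
m=cv2.inRange(hsv,(105,150,60),(125,255,255)); v,u=np.nonzero((m>0)&(z['d']>0)); P=world('w1',np.c_[u,v])
top=P[P[:,2]>.155]
d=(top-s['tcp_pos'])[:,:2]; yaw=s['ee_rot'][2]
tx=np.array([np.cos(yaw),np.sin(yaw)]);ty=np.array([np.sin(yaw),-np.cos(yaw)])
a,b=d@tx,d@ty; print(len(top),'max z',P[:,2].max())
k=top[:,2]>P[:,2].max()-.004; print('crest tx,ty',a[k].mean(),b[k].mean(), a[k].min(),a[k].max(),b[k].min(),b[k].max())
print('slope',np.polyfit(a,b,1))
E
```

```text
[ 0.45698243 -0.03038561  0.26083854] [-3.14065500e+00  3.81802110e-04  1.02404532e+00] [-2.44578088e-01  1.40337616e-01 -1.29655403e-01  1.30181210e+00
 -8.54613209e-05  1.87296947e+00]
3487 max z 0.18275256269613332
crest tx,ty -0.06844254349202755 0.2462661242474761 -0.09152741710037812 -0.05733172719492994 0.23841762421637966 0.2572633019033055
slope [-1.65398439  0.05351537]
```

View pics/w1.png

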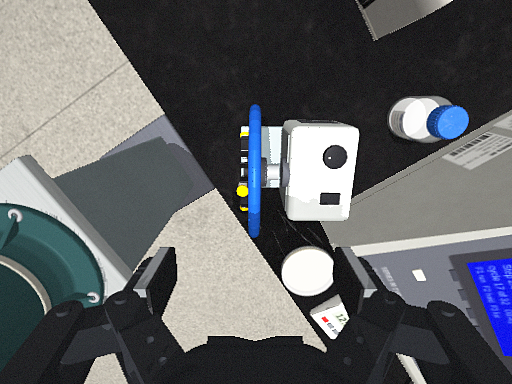

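The wrist view shows the rim edge-on at columns 248–262, rows 104–237, square to the closing line. The tips are on both sides of it. I'll measure the crest within that box.

```bash
python3 - <<'E'
from h import *
s=get_state()
z=np.load('pics/w1.npz'); hsv=cv2.cvtColor(z['p'],cv2.COLOR_RGB2HSV)
m=cv2.inRange(hsv,(105,150,60),(125,255,255)); v,u=np.nonzero((m>0)&(z['d']>0)); k=(u>235)&(u<275)&(v>95)&(v<245); P=world('w1',np.c_[u,v][k])
d=(P-s['tcp_pos'])[:,:2]; yaw=s['ee_rot'][2]
a=d@[np.cos(yaw),np.sin(yaw)]; b=d@[np.sin(yaw),-np.cos(yaw)]
print('extent tx',np.percentile(a,[1,99]),'zmax',np.percentile(P[:,2],99.5))
k=P[:,2]>np.percentile(P[:,2],99.5)-.006
print('crest tx',a[k].mean(),'ty',(np.percentile(b[k],[2,50,98])))
k=P[:,2]>.12;print('slope',np.polyfit(a[k],b[k],1))
E
```

```text
extent tx [-0.05817002  0.07785003] zmax 0.16718445717243094
crest tx 0.004621496811307824 ty [-0.00581646 -0.00028622  0.00523292]
slope [ 0.00918797 -0.00047774]
```

Request:
{"name": "carry_out", "arguments": {"increments": [{"tx":0.24,"ty":0,"tz":0.58,"turn":0,"gripper":-1},{"tx":0,"ty":0,"tz":0.58,"turn":0,"gripper":-1},{"tx":0,"ty":0,"tz":0.58,"turn":0,"gripper":-1},{"tx":0,"ty":0,"tz":0.58,"turn":0,"gripper":-1},{"tx":0,"ty":0,"tz":0.58,"turn":0,"gripper":-1},{"tx":0,"ty":0,"tz":0.58,"turn":0,"gripper":-1},{"tx":0,"ty":0,"tz":0.58,"turn":0,"gripper":-1},{"tx":0,"ty":0,"tz":0.58,"turn":0,"gripper":-1},{"tx":0,"ty":0,"tz":0,"turn":0,"gripper":0.2},{"tx":0,"ty":0,"tz":0,"turn":0,"gripper":0.2},{"tx":0,"ty":0,"tz":0,"turn":0,"gripper":0.2},{"tx":0,"ty":0,"tz":0,"turn":0,"gripper":0.2},{"tx":0,"ty":0,"tz":0,"turn":0,"gripper":0.2},{"tx":0,"ty":0,"tz":0,"turn":0,"gripper":0.2}]}}

```text
time: 3.98
tcp_pos: [0.4603, -0.0258, 0.1458]
ee_rot: [3.141, -0.0, 1.023]
contact_force: [0.2, -0.1, 0.6]
gripper_width: 0.0342
grip_force: 0.0
```

Request:
{"name": "carry_out", "arguments": {"increments": [{"tx":0,"ty":0,"tz":0,"turn":0,"gripper":0.4},{"tx":0,"ty":0,"tz":0,"turn":0,"gripper":0.4},{"tx":0,"ty":0,"tz":0,"turn":0,"gripper":0.4},{"tx":0,"ty":-0.12,"tz":0,"turn":0,"gripper":0.4},{"tx":0,"ty":-0.12,"tz":0,"turn":0,"gripper":0.4},{"tx":0,"ty":-0.12,"tz":0,"turn":0,"gripper":0.4},{"tx":0,"ty":-0.12,"tz":0,"turn":0,"gripper":0.4},{"tx":0,"ty":-0.12,"tz":0,"turn":0,"gripper":0.4},{"tx":0,"ty":-0.12,"tz":0,"turn":0,"gripper":0.4},{"tx":0,"ty":-0.12,"tz":0,"turn":0,"gripper":0.4},{"tx":0,"ty":0,"tz":0,"turn":0,"gripper":0.4},{"tx":0,"ty":0,"tz":0,"turn":0,"gripper":0.4},{"tx":0,"ty":0,"tz":0,"turn":0,"gripper":0.4}]}}

```text
time: 5.07
tcp_pos: [0.4423, -0.0148, 0.1453]
ee_rot: [3.141, -0.0, 1.023]
contact_force: [1.1, -0.9, -1.2]
gripper_width: 0.0256
grip_force: 1.1
```

Request:
{"name": "carry_out", "arguments": {"increments": [{"tx":0,"ty":-0.1,"tz":0,"turn":0,"gripper":0.4},{"tx":0,"ty":-0.08,"tz":0,"turn":0,"gripper":0.4},{"tx":0,"ty":0,"tz":0,"turn":0,"gripper":0.4},{"tx":0,"ty":0,"tz":0,"turn":0,"gripper":0.4},{"tx":0,"ty":0,"tz":0,"turn":0,"gripper":0.4},{"tx":0,"ty":0,"tz":0,"turn":0,"gripper":0.4}]}}

```text
time: 5.57
tcp_pos: [0.4383, -0.0124, 0.1453]
ee_rot: [3.142, -0.0, 1.023]
contact_force: [3.8, -1.8, -2.0]
gripper_width: 0.0257
grip_force: 1.6
```

```bash
python3 - <<'E'
from h import *
snap('wrist','w2')
E
```

```text
(no output)
```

View pics/w2.png

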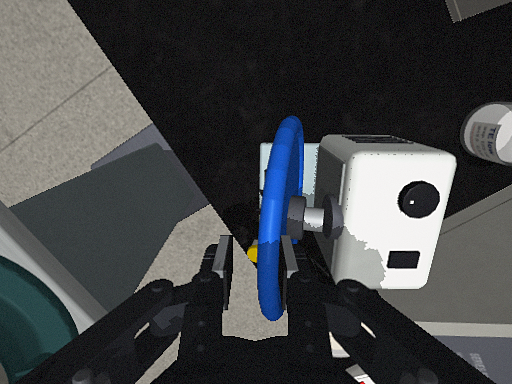

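The wrist view shows the disc tilted away from the housing. The housing-side pad (col 290) is on the bead, and the force is about 4 N. I'll press a little further, hold, then reverse.

Request:
{"name": "carry_out", "arguments": {"increments": [{"tx":0,"ty":-0.08,"tz":0,"turn":0,"gripper":0.4},{"tx":0,"ty":0,"tz":0,"turn":0,"gripper":0.4},{"tx":0,"ty":0,"tz":0,"turn":0,"gripper":0.4},{"tx":0,"ty":0,"tz":0,"turn":0,"gripper":0.4},{"tx":0,"ty":0,"tz":0,"turn":0,"gripper":0.4},{"tx":0,"ty":0,"tz":0,"turn":0,"gripper":0.4}]}}

```text
time: 6.12
tcp_pos: [0.4366, -0.0114, 0.1453]
ee_rot: [3.141, -0.0, 1.023]
contact_force: [3.3, -2.7, -2.4]
gripper_width: 0.0256
grip_force: 2.4
```

Request:
{"name": "carry_out", "arguments": {"increments": [{"tx":0,"ty":0.16,"tz":0,"turn":0,"gripper":0.4},{"tx":0,"ty":0.16,"tz":0,"turn":0,"gripper":0.4},{"tx":0,"ty":0.16,"tz":0,"turn":0,"gripper":0.4},{"tx":0,"ty":0.16,"tz":0,"turn":0,"gripper":0.4},{"tx":0,"ty":0.16,"tz":0,"turn":0,"gripper":0.4},{"tx":0,"ty":0.16,"tz":0,"turn":0,"gripper":0.4},{"tx":0,"ty":0.16,"tz":0,"turn":0,"gripper":0.4},{"tx":0,"ty":0.16,"tz":0,"turn":0,"gripper":0.4},{"tx":0,"ty":0.16,"tz":0,"turn":0,"gripper":0.4},{"tx":0,"ty":0.16,"tz":0,"turn":0,"gripper":0.4},{"tx":0,"ty":0.16,"tz":0,"turn":0,"gripper":0.4},{"tx":0,"ty":0.16,"tz":0,"turn":0,"gripper":0.4},{"tx":0,"ty":0.16,"tz":0,"turn":0,"gripper":0.4},{"tx":0,"ty":0,"tz":0,"turn":0,"gripper":0.4},{"tx":0,"ty":0,"tz":0,"turn":0,"gripper":0.4},{"tx":0,"ty":0,"tz":0,"turn":0,"gripper":0.4},{"tx":0,"ty":0,"tz":0,"turn":0,"gripper":0.4}]}}

```text
time: 7.53
tcp_pos: [0.4807, -0.0383, 0.1452]
ee_rot: [-3.141, 0.0, 1.023]
contact_force: [-2.5, 1.3, -1.3]
gripper_width: 0.0258
grip_force: 1.7
```

Request:
{"name": "carry_out", "arguments": {"increments": [{"tx":0,"ty":0.08,"tz":0,"turn":0,"gripper":0.4},{"tx":0,"ty":0.08,"tz":0,"turn":0,"gripper":0.4},{"tx":0,"ty":0,"tz":0,"turn":0,"gripper":0.4},{"tx":0,"ty":0,"tz":0,"turn":0,"gripper":0.4},{"tx":0,"ty":0,"tz":0,"turn":0,"gripper":0.4},{"tx":0,"ty":0,"tz":0,"turn":0,"gripper":0.4},{"tx":0,"ty":0,"tz":0,"turn":0,"gripper":0.4}]}}

```text
time: 8.12
tcp_pos: [0.483, -0.0398, 0.1449]
ee_rot: [-3.139, 0.0, 1.023]
contact_force: [-9.4, 6.1, -0.6]
gripper_width: 0.0254
grip_force: 5.6
```

```bash
python3 - <<'E'
from h import *
snap('wrist','w3')
E
```

```text
(no output)
```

View pics/w3.png

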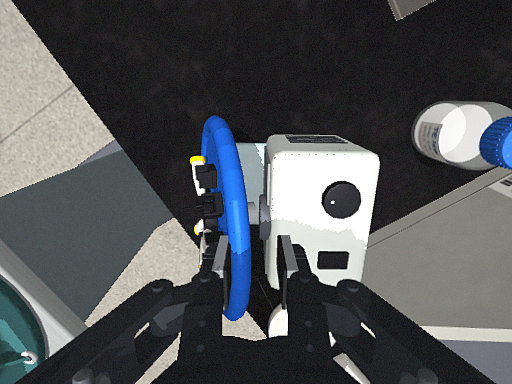

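The disc is now tilted towards the housing, with the front pad (col 222) on the bead and the force up to 11 N, so it is at the stop. Second cycle next.

Request:
{"name": "carry_out", "arguments": {"increments": [{"tx":0,"ty":-0.165,"tz":0,"turn":0,"gripper":0.4},{"tx":0,"ty":-0.165,"tz":0,"turn":0,"gripper":0.4},{"tx":0,"ty":-0.165,"tz":0,"turn":0,"gripper":0.4},{"tx":0,"ty":-0.165,"tz":0,"turn":0,"gripper":0.4},{"tx":0,"ty":-0.165,"tz":0,"turn":0,"gripper":0.4},{"tx":0,"ty":-0.165,"tz":0,"turn":0,"gripper":0.4},{"tx":0,"ty":-0.165,"tz":0,"turn":0,"gripper":0.4},{"tx":0,"ty":-0.165,"tz":0,"turn":0,"gripper":0.4},{"tx":0,"ty":-0.165,"tz":0,"turn":0,"gripper":0.4},{"tx":0,"ty":-0.165,"tz":0,"turn":0,"gripper":0.4},{"tx":0,"ty":-0.165,"tz":0,"turn":0,"gripper":0.4},{"tx":0,"ty":-0.165,"tz":0,"turn":0,"gripper":0.4},{"tx":0,"ty":-0.165,"tz":0,"turn":0,"gripper":0.4},{"tx":0,"ty":-0.165,"tz":0,"turn":0,"gripper":0.4},{"tx":0,"ty":0,"tz":0,"turn":0,"gripper":0.4},{"tx":0,"ty":0,"tz":0,"turn":0,"gripper":0.4},{"tx":0,"ty":0,"tz":0,"turn":0,"gripper":0.4},{"tx":0,"ty":0,"tz":0,"turn":0,"gripper":0.4},{"tx":0,"ty":0,"tz":0,"turn":0,"gripper":0.4},{"tx":0,"ty":0,"tz":0,"turn":0,"gripper":0.4}]}}

```text
time: 9.83
tcp_pos: [0.4359, -0.0109, 0.1455]
ee_rot: [3.139, 0.0, 1.022]
contact_force: [7.5, -5.1, -3.8]
gripper_width: 0.0259
grip_force: 4.3
```

Request:
{"name": "carry_out", "arguments": {"increments": [{"tx":0,"ty":0.163,"tz":0,"turn":0,"gripper":0.4},{"tx":0,"ty":0.163,"tz":0,"turn":0,"gripper":0.4},{"tx":0,"ty":0.163,"tz":0,"turn":0,"gripper":0.4},{"tx":0,"ty":0.163,"tz":0,"turn":0,"gripper":0.4},{"tx":0,"ty":0.163,"tz":0,"turn":0,"gripper":0.4},{"tx":0,"ty":0.163,"tz":0,"turn":0,"gripper":0.4},{"tx":0,"ty":0.163,"tz":0,"turn":0,"gripper":0.4},{"tx":0,"ty":0.163,"tz":0,"turn":0,"gripper":0.4},{"tx":0,"ty":0.163,"tz":0,"turn":0,"gripper":0.4},{"tx":0,"ty":0.163,"tz":0,"turn":0,"gripper":0.4},{"tx":0,"ty":0.163,"tz":0,"turn":0,"gripper":0.4},{"tx":0,"ty":0.163,"tz":0,"turn":0,"gripper":0.4},{"tx":0,"ty":0.163,"tz":0,"turn":0,"gripper":0.4},{"tx":0,"ty":0.163,"tz":0,"turn":0,"gripper":0.4},{"tx":0,"ty":0,"tz":0,"turn":0,"gripper":0.4},{"tx":0,"ty":0,"tz":0,"turn":0,"gripper":0.4},{"tx":0,"ty":0,"tz":0,"turn":0,"gripper":0.4},{"tx":0,"ty":0,"tz":0,"turn":0,"gripper":0.4},{"tx":0,"ty":0,"tz":0,"turn":0,"gripper":0.4},{"tx":0,"ty":0,"tz":0,"turn":0,"gripper":0.4}]}}

```text
time: 11.5
tcp_pos: [0.4826, -0.0396, 0.1447]
ee_rot: [-3.139, 0.0, 1.023]
contact_force: [-6.7, 5.0, -0.6]
gripper_width: 0.0257
grip_force: 4.4
```

Both stops were reached again. Next I'll recentre (ty −28 mm), open the gripper and lift.

Request:
{"name": "carry_out", "arguments": {"increments": [{"tx":0,"ty":-0.16,"tz":0,"turn":0,"gripper":0.4},{"tx":0,"ty":-0.16,"tz":0,"turn":0,"gripper":0.4},{"tx":0,"ty":-0.16,"tz":0,"turn":0,"gripper":0.4},{"tx":0,"ty":-0.16,"tz":0,"turn":0,"gripper":0.4},{"tx":0,"ty":-0.16,"tz":0,"turn":0,"gripper":0.4},{"tx":0,"ty":-0.16,"tz":0,"turn":0,"gripper":0.4},{"tx":0,"ty":-0.16,"tz":0,"turn":0,"gripper":0.4},{"tx":0,"ty":0,"tz":0,"turn":0,"gripper":-0.3},{"tx":0,"ty":0,"tz":0,"turn":0,"gripper":-0.3},{"tx":0,"ty":0,"tz":0,"turn":0,"gripper":-0.3},{"tx":0,"ty":0,"tz":0,"turn":0,"gripper":-0.3},{"tx":0,"ty":0,"tz":-0.5,"turn":0,"gripper":-0.3},{"tx":0,"ty":0,"tz":-0.6,"turn":0,"gripper":-0.3},{"tx":0,"ty":0,"tz":-0.6,"turn":0,"gripper":-0.3},{"tx":0,"ty":0,"tz":-0.6,"turn":0,"gripper":-0.3},{"tx":0,"ty":0,"tz":-0.6,"turn":0,"gripper":-0.3},{"tx":0,"ty":0,"tz":-0.6,"turn":0,"gripper":-0.3},{"tx":0,"ty":0,"tz":-0.6,"turn":0,"gripper":-0.3}]}}

```text
time: 13.0
tcp_pos: [0.4599, -0.0257, 0.2485]
ee_rot: [3.142, 0.0, 1.023]
contact_force: [0.4, 0.2, -0.7]
gripper_width: 0.0558
grip_force: 0.0
```

Request:
{"name": "carry_out", "arguments": {"increments": [{"tx":0,"ty":0,"tz":0,"turn":0,"gripper":-0.3},{"tx":0,"ty":0,"tz":0,"turn":0,"gripper":-0.3},{"tx":0,"ty":0,"tz":0,"turn":0,"gripper":-0.3},{"tx":0,"ty":0,"tz":0,"turn":0,"gripper":-0.3},{"tx":0,"ty":0,"tz":0,"turn":0,"gripper":-0.3},{"tx":0,"ty":0,"tz":0,"turn":0,"gripper":-0.3},{"tx":0,"ty":0,"tz":0,"turn":0,"gripper":-0.3},{"tx":0,"ty":0,"tz":0,"turn":0,"gripper":-0.3},{"tx":0,"ty":0,"tz":0,"turn":0,"gripper":-0.3},{"tx":0,"ty":0,"tz":0,"turn":0,"gripper":-0.3},{"tx":0,"ty":0,"tz":0,"turn":0,"gripper":-0.3},{"tx":0,"ty":0,"tz":0,"turn":0,"gripper":-0.3}]}}

```text
time: 14.0
tcp_pos: [0.4599, -0.0256, 0.2478]
ee_rot: [3.142, -0.0, 1.023]
contact_force: [-0.5, -0.7, 0.1]
gripper_width: 0.0557
grip_force: 0.0
```

```bash
python3 - <<'E'
from h import *
snap('wrist','w4')
E
```

```text
(no output)
```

View pics/w4.png

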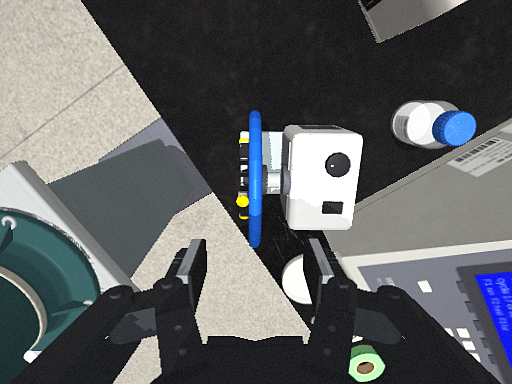

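The disc is upright again (col 255, rows 110–247), edge-on as before, and the gripper is clear of it.

```bash
python3 -c "
from rig import *
print(close_job())"
```

```text
the job is handed in; nothing more can be done
None
```

The blue disc was rocked away from and towards its housing twice, to the stop with a pause each time, then let go; the last picture shows it upright and clear of the gripper, the arm never went near the orange disc, and the job is handed in at about 14 s (no verdict was returned).

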